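Turn the leaf of the scent swatch stand

TASK

On the low grey stand lies the hinged leaf of the scent swatch book, on the right-hand side of its spine as the robot sees it. With the fingertips alone, push it up by its free edge and turn it over the spine until it lies flat on the left-hand side, so that the samples beneath it show; guide it round rather than flinging it. Do not pinch the leaf, do not shove, tip or lift the stand, leave the other things on the counter alone, and finish clear of everything.

Things in the scene. Friction and masses are not known exactly. Their poses are not given: they have to be found in the camera images.
- stand: Loose grey steel swatch stand of 1.6 kg on rubber feet, 172 mm along its x, 130 mm along its y; flat deck 60 mm above the counter. Origin on the counter straight below the spine; own x points level from the leaf's starting side (the robot's right) across the spine to the other side (the robot's left), y along the spine, z up. The deck reaches 65 mm to -x and 107 mm to +x of the spine; the leaf's free edge overhangs the -x side by 35 mm with only the counter beneath.
- spine (a point): Middle of the spine, on the hinge axis, 65 mm above the counter; axes as stand. The hinge knuckles at both ends of the spine reach up to 70 mm.
- leaf (a joint): Angle of the leaf about the spine, rad: 0 = level on the starting side (-x of the stand), 1.57 = upright, 3.14 = flat on the +x side (stop at both ends). The hinge is stiff: the leaf stays at any angle where it is left and takes about 0.3 to 1.5 N at its free edge to turn. It starts level or a little raised.
- leaf_edge (a point): Middle of the leaf's free edge, 100 mm from the hinge axis, at mid-thickness of the leaf (the edge itself is the backing tray, which lies from 0 to 3 mm on the underside of this level). The point turns with the leaf.
- leaf_back: The leaf's yellow backing tray, 97 mm from spine to free edge, 116 mm along the spine, 3 mm thick; the leaf's underside at the start, its upper side once turned. Origin on the hinge axis at mid-spine; own -x points to the free edge, y along the spine; at joint value 0 its axes match the stand's. Its underside is 3 mm below the level of the hinge axis.
- leaf_face: The leaf's white face sheet with three coloured discs, 3 mm thick, fixed on the backing tray and inset 5 mm from its edges all round; the leaf's upper side at the start. Origin and axes as leaf_back. Fingers that press on this sheet and on the backing tray at the same time are pinching the leaf.
- capsule: Loose orange scent capsule with a key ring standing on its end, 38 mm diameter, 68 mm high with the ring; origin at the centre of its underside. To be left alone.
- gauge: Loose blue plastic tread depth gauge lying flat, 103 mm long, 42 mm wide, 9 mm high; origin on its underside, x along it. To be left alone.
- chock: Loose small grey rubber wheel chock, stepped wedge 75 x 55 x 42 mm; origin at the centre of its underside. To be left alone.
- coinbox: Loose tin coin box, 94 x 114 x 71 mm; origin at the centre of its underside. To be left alone.
Things that resemble listed ones, but are neither listed nor needed, are in the scene too. Of the things that look like the stand, the largest one is meant.

How it is judged:
On the way:
1. the leaf has been turned up past upright (value of joint leaf above 1.6 rad), for 0.05 s.
At the end, for the whole second after the job is handed in: The leaf lies at rest on the left-hand (+x of the stand) side of the spine, within 0.09 rad of flat; the stand sits level within 25 mm of where it began, and the capsule, gauge, chock and coin box within 20 mm of where they began (value of joint leaf above 3.05 rad and velocity of joint leaf between -0.1 and 0.1 rad/s and distance of stand from where it was at the start of the episode below 0.025 m and angle between stand's own z axis and vertical below 0.05 rad and linear speed of stand below 0.02 m/s and distance of each of capsule, gauge, chock, coinbox from where it was at the start of the episode below 0.02 m); the robot touches nothing.
It fails at once if the leaf was flung or slammed (turning faster than 5 rad/s) (velocity of joint leaf above 5 rad/s).
It fails at once if the leaf was pinched: fingers pressed its two sides at once (contact force between the fingers and leaf_face above 0.5 N and contact force between the fingers and leaf_back above 0.5 N).
It fails at once if the leaf was pushed with something other than the fingers (contact force between the arm and leaf_back above 3 N or contact force between the arm and leaf_face above 3 N).
It fails at once if the stand was shoved more than 25 mm, tipped more than 0.12 rad or lifted more than 10 mm (distance of stand from where it was at the start of the episode above 0.025 m or angle between stand's own z axis and vertical above 0.12 rad or height (world z) of stand above 0.01 m).
It fails at once if another thing on the counter was moved more than 20 mm (distance of any of capsule, gauge, chock, coinbox from where it was at the start of the episode above 0.02 m).
It also fails if it takes over 45 s, if anything falls off the work surface, if the arm or the gripper's body presses on something with over 40 N, if the wrist force passes 120 N, or if a joint passes its speed limit or range.

ROBOT

A 6-joint arm with a two-finger parallel gripper is mounted at the origin on the work surface. World frame = base frame: x ahead of the robot, y to its left, z up, the work surface at z = 0. Lengths are in m, angles in rad, forces in N, time in s.
With the tool pointing down it reaches from about 0.4 to 0.825 m from the base axis. Payload 7 kg.
Tool frame: the origin (TCP) lies at the very end of the fingers, on their centre line; the grasp point (between the pads) lies 19 mm behind it; z points along the fingers, y is the direction in which the jaws open and shut (so a half turn about z gives the same grasp; the last joint's range is limited). The gripper opens to 85 mm and grips with 20 to 120 N. Pads are 22 mm wide; open, the fingers measure 114 mm over their backs; the gripper's body (76 mm by 85 mm) begins 54 mm behind the grasp point. The pads swing forward as they close: fully open they stand 13 mm farther back than shut.
Start: joints at [-0.914, 0.359, 0.012, 0, -1.224, -0.288], TCP at [0.243, -0.63, 0.231] pointing down, gripper open.
Joint ranges: [-3.07, 3.07], [-1.43, 2.12], [-1.02, 1.25], [-3.03, 1.67], [-3.05, -0], [-3.03, 3.03]. Speed limits (rad/s): [2.39, 2.39, 3.01, 3.14, 3.14, 3.14].

INTERFACE

Orientations are given as [roll, pitch, yaw] about the fixed x, y, z axes, in that order (R = Rz(yaw) Ry(pitch) Rx(roll)).
In Python, from bench import bot gives the robot as it stands.
- The arm moves only by the shell command python3 -m handwheel 'ROWS' [OPENING] [FORCE]. ROWS is JSON, a list of rows, each a list of 6 numbers: the shift along the world's x, y, z in m, then the turn, a rotation vector about the world's x, y, z in degrees. A call has 1 to 20 rows; each row is the pose to reach, as a shift and turn from the pose commanded when the call began; what a row does not reach only later rows make up. A row lasts 1/8 s, in which the tool goes at most 62.5 mm and 10.7 degrees, less where a joint would pass 70% of its speed; a pose out of reach is approached as far as the arm can. A call with a gripper value outside its range is refused whole. OPENING is the opening, from 0 (shut) to 1 (fully open), set as the call begins (- or left out, the last holds). The fingers move at their own pace and stop on an object; FORCE is the grip in N (left out, the last holds). Time passes only in rows, so rows that repeat a pose let the fingers close. It gives the time, the measured TCP pose, the force and the opening at its end, in the units of the state.
- bot.state(): the state, without advancing time (a new reading comes with each control period).
- bot.camera(name): name is "scene" or "side" or "wrist"; returns the picture (400x640x3 uint8, blue, green, red); there is no depth.
- bot.calibration(name): a dict with "mtx" (3x3 intrinsics, pixels), "eye" and "attitude" of the camera in the world. Camera axes: x right, y down, z forward; pixel columns grow to the right and rows downward; lengths in m; the calibration is good to about 2 mm. The wrist camera is an equidistant fisheye: a pixel r from the principal point sees the ray r / f radians off the axis. A picture is of the moment at which its call begins: read the wrist's pose just before it. calibration takes no time and is no camera call; for the wrist camera it gives the pose at the moment of the call.
- bot.job_done(): hands the job in, once; it reports no verdict.
The state is a dict: "t": time; "q": joint angles; "joint_vel": joint speeds; "effort": joint torques, N m; "position": TCP position; "eef_rot": TCP orientation; "wrist_force": force on the tool from outside, world axes, zero at the start; "wrist_torque": the same for the moment, N m; "width": finger opening in m.
Only numpy, scipy, OpenCV 4.12 (cv2) and the standard library are available. Lean on these libraries where they do the work, as an engineer would, in place of code of your own. Each camera call takes 0.05 s, during which the arm holds its last target.

## Working session

There is one attempt and no reset: what is moved stays moved. The work goes in short steps, Python scripts to look and compute and a shell command to move; the robot and the scene stay as the last step left them, time stands still between calls to the robot, and variables do not carry over. Pictures are saved under pics/ and viewed, and the job is handed in when it is done.

```bash
ls; mkdir -p pics
python3 - <<'E'
from bench import bot
import cv2
print(bot.state())
for n in ("scene","side","wrist"):
    c=bot.calibration(n);print(n,c)
    cv2.imwrite(f"pics/{n}0.png",bot.camera(n))
E
```

```text
pics
{'t': 0.0, 'q': array([-9.13890773e-01,  3.59406544e-01,  1.10389674e-02, -3.57619943e-04,
       -1.22409060e+00, -2.88105398e-01]), 'joint_vel': array([ 0.00043337,  0.00139171,  0.00097769,  0.00137165, -0.00082713,
        0.00015322]), 'effort': array([ 1.93661406e-03, -5.83316052e+01,  2.93436259e+01,  6.93684518e+00,
       -5.81294415e-03,  1.95270633e-05]), 'position': array([ 0.24313704, -0.62916403,  0.23034096]), 'eef_rot': array([ 3.13990377e+00, -1.49914829e-04, -2.77291417e+00]), 'wrist_force': array([ 0.29569366, -0.40552955,  0.53182398]), 'wrist_torque': array([ 0.01364949, -0.02484231, -0.00031954]), 'width': 0.08537655947721616}
scene {'mtx': array([[421.23973543,   0.        , 313.9409893 ],
       [  0.        , 421.23973543, 201.87284921],
       [  0.        ,   0.        ,   1.        ]]), 'eye': array([0.93232863, 0.45649941, 0.58037299]), 'attitude': array([-2.30536604,  0.0094221 ,  2.34254482])}
side {'mtx': array([[379.24660871,   0.        , 314.74991195],
       [  0.        , 379.24660871, 196.60411624],
       [  0.        ,   0.        ,   1.        ]]), 'eye': array([ 0.21806753, -0.31521937,  0.55945073]), 'attitude': array([-2.31061756, -0.013208  , -0.66921576])}
wrist {'mtx': array([[309.70691629,   0.        , 317.18597179],
       [  0.        , 309.70691629, 201.06735592],
       [  0.        ,   0.        ,   1.        ]]), 'eye': array([ 0.17643425, -0.65570783,  0.37255428]), 'attitude': array([ 2.85586931e+00, -2.18413577e-03,  1.93877375e+00])}
```

View pics/scene0.png

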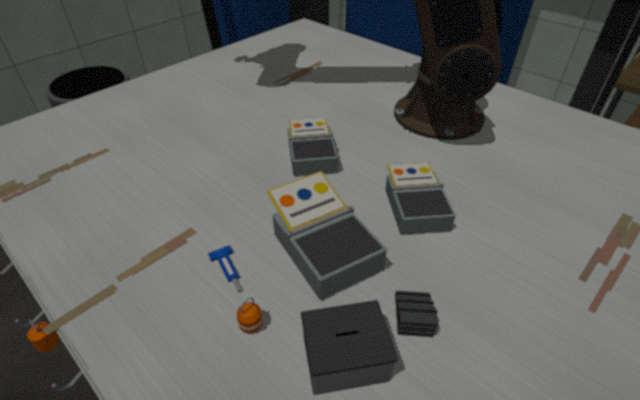

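View pics/side0.png

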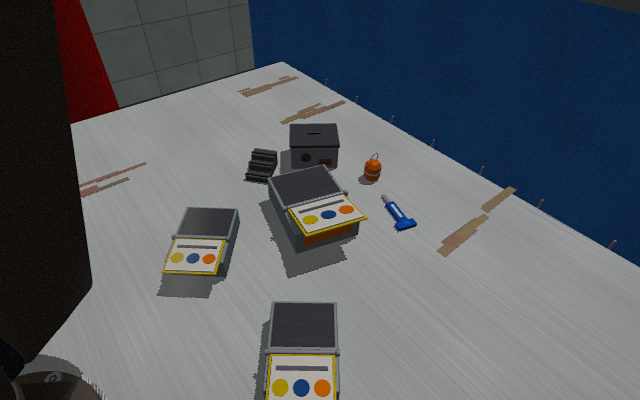

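View pics/wrist0.png

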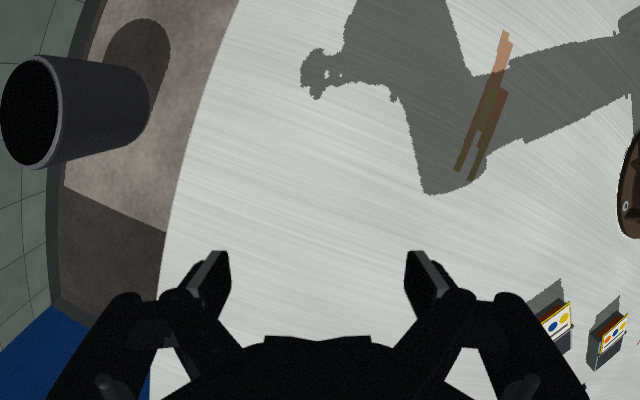

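The scene picture shows the largest stand at about (325,240), with the leaf at about (308,200) and its free edge at about (270-330,185). In the side picture the same stand is at about (315,200) and the leaf at (328,214). Next I'll zoom in for corner pixels.

Run:
```python
import cv2
a=cv2.imread("pics/scene0.png")[160:300,255:395]; cv2.imwrite("pics/sz.png",cv2.resize(a,None,fx=4.2,fy=4.2,interpolation=cv2.INTER_CUBIC))
a=cv2.imread("pics/side0.png")[155:255,260:380]; cv2.imwrite("pics/dz.png",cv2.resize(a,None,fx=6,fy=6,interpolation=cv2.INTER_CUBIC))
```

```text
(no output)
```

View pics/sz.png

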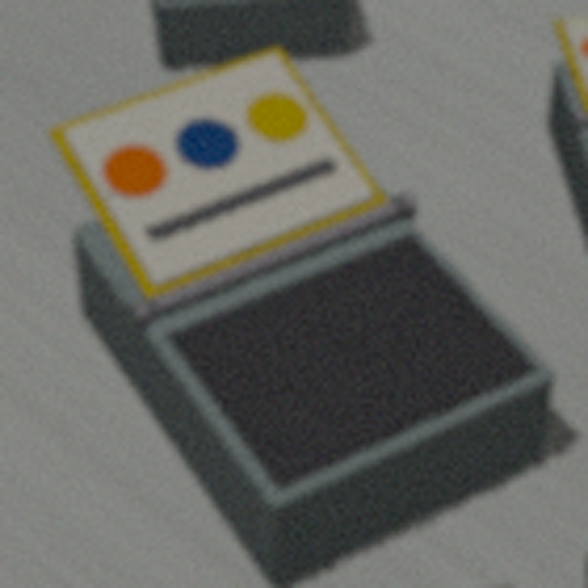

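View pics/dz.png

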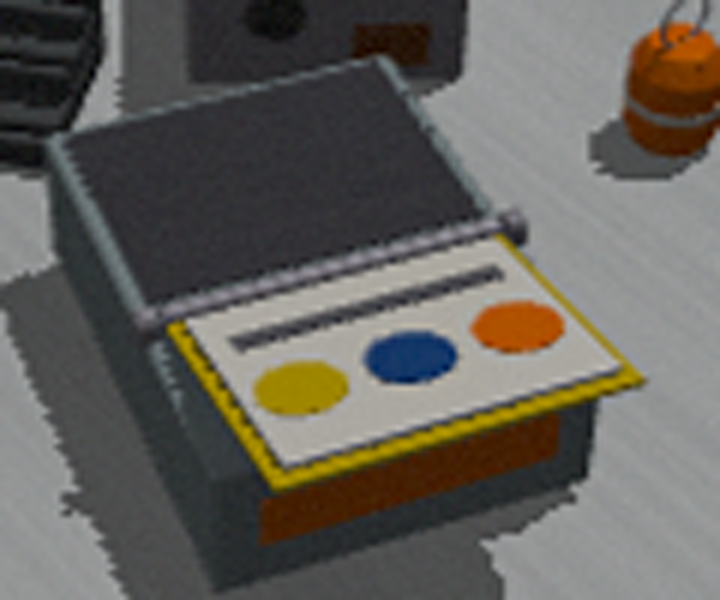

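```bash
cat > h.py <<'E'
import numpy as np
from scipy.spatial.transform import Rotation as R
def proj(c,P):
    Rm=R.from_euler('xyz',c["attitude"]).as_matrix()
    p=(np.atleast_2d(P)-c["eye"])@Rm
    return p[:,:2]/p[:,2:]*np.diag(c["mtx"])[:2]+c["mtx"][:2,2]
def ray(c,uv,z):
    Rm=R.from_euler('xyz',c["attitude"]).as_matrix()
    d=Rm@np.r_[(np.array(uv)-c["mtx"][:2,2])/np.diag(c["mtx"])[:2],1]
    return c["eye"]+d*(z-c["eye"][2])/d[2]
def s2w(p,P):
    return R.from_euler('z',p[2]).apply(P)+[p[0],p[1],0]
def leafpts(phi,P): # P in leaf frame (x,y,z), origin on hinge
    # rotate -x up toward +x : about +y by +phi
    return R.from_euler('y',phi).apply(P)+[0,0,.065]
E
python3 - <<'E'
from bench import bot
from h import *
from scipy.optimize import least_squares
S=bot.calibration("scene");D=bot.calibration("side")
sc=lambda *a:np.array(a)/4.2+[255,160]
sd=lambda *a:np.array(a)/6+[260,155]
for u in [(80,232),(275,495),(550,378)]: print(ray(S,sc(*u),.06))
for u in [(50,145),(382,58)]: print(ray(D,sd(*u),.06))
x1=.107;x0=-.065
obs=[(S,sc(80,232),'d',(x0,None)),]
# y sign decided: try both
best=None
def model(p,sg):
    r=[]
    def add(c,uv,P): r.extend(proj(c,s2w(p,P))[0]-uv)
    a=sg*.065;b=sg*.058
    add(S,sc(80,232),[x0,a,.06]);add(S,sc(275,495),[x1,a,.06]);add(S,sc(550,378),[x1,-a,.06])
    add(D,sd(382,58),[x1,a,.06]);add(D,sd(50,145),[x1,-a,.06])
    L=lambda y,x=-.1:leafpts(p[3],np.array([x,y,-.002]))
    add(S,sc(52,130),L(b));add(S,sc(283,47),L(-b))
    add(D,sd(645,380),L(b));add(D,sd(278,487),L(-b))
    return np.array(r)
for sg in(1,-1):
  for y in np.arange(-3,3.2,1):
    o=least_squares(model,[.6,0,y,0.1],args=(sg,))
    if best is None or o.cost<best[0]: best=(o.cost,o.x,sg,o.fun)
print(best[0],best[1],best[2]);print(best[3].reshape(-1,2).round(1))
p=best[1]
print("edge",s2w(p,leafpts(p[3],np.array([-.1,0,0]))),"xaxis",np.cos(p[2]),np.sin(p[2]))
for n,c,uv,z in [("capsule",S,(250,328),0),("gauge",S,(225,262),0),("chock",S,(417,320),.02),("box",S,(347,335),.071),
 ("st2",S,(425,205),.04),("st3",S,(315,150),.04),("gaugeD",D,(400,215),0),("gD0",D,(383,196),0),("gD1",D,(405,228),0),("capD",D,(372,180),0)]:
    print(n,ray(c,uv,z).round(3))
E
```

```text
[0.59735423 0.02446086 0.06      ]
[0.64067486 0.17986644 0.06      ]
[0.52570404 0.21803959 0.06      ]
[0.52009008 0.20953412 0.06      ]
[0.6412476  0.17820189 0.06      ]
23.078987006608607 [ 0.55294402  0.09741164 -4.9960482   0.23657372] -1
[[-2.8 -2.1]
 [-1.1  2.5]
 [ 2.1 -1.6]
 [ 0.3 -1.5]
 [-2.2 -2.2]
 [-1.4 -0.6]
 [-1.  -0.7]
 [-0.6  0.2]
 [-1.6  0.7]]
edge [0.5257365  0.00408189 0.08843732] xaxis 0.2798705013093248 0.9600377609744667
capsule [0.752 0.136 0.   ]
gauge [0.699 0.001 0.   ]
chock [0.575 0.318 0.02 ]
box [0.691 0.277 0.071]
st2 [0.368 0.194 0.04 ]
st3 [ 0.383 -0.082  0.04 ]
gaugeD [0.71  0.008 0.   ]
gD0 [0.724 0.071 0.   ]
gD1 [ 0.69  -0.023  0.   ]
capD [0.744 0.125 0.   ]
```

```bash
cat > plan.py <<'E'
from h import *
P=[0.55294,0.09741,1.28714]; PHI0=.2366
c,s=np.cos(P[2]),np.sin(P[2])
X=np.array([c,s,0]);Y=np.array([-s,c,0]);Z=np.array([0,0,1.])
T=np.deg2rad(45)
d=np.cos(T)*X-np.sin(T)*Z; u=np.sin(T)*X+np.cos(T)*Z
H=np.array([P[0],P[1],.065])
HW=.011
def Rt():
    return np.column_stack([-u, np.cross(d,-u), d])
def tcp(phi,gap=0,r=.088):
    l=-np.cos(phi)*X+np.sin(phi)*Z; t=np.sin(phi)*X+np.cos(phi)*Z
    if phi<T: C1=H+.1*l-.003*t+(.1-r)*d-gap*u; return C1-HW*u
    C=H+r*l-(.003+gap)*t
    if phi<np.pi-T: return C-HW*u
    return C-2*HW*u+HW*u  # C2 at r-.022 => TCP on end face centre
def tcp_end(phi,r2=.066,gap=0):
    l=-np.cos(phi)*X+np.sin(phi)*Z; t=np.sin(phi)*X+np.cos(phi)*Z
    return H+r2*l-(.003+gap)*t+HW*u
E
python3 - <<'E'
from bench import bot
from plan import *
st=bot.state();print(st['t'],st['position'])
R0=R.from_euler('xyz',st['eef_rot'])
print("tool y",Rt()[:,1],"rotvec deg",np.rad2deg((R.from_matrix(Rt())*R0.inv()).as_rotvec()))
A=tcp(PHI0,.012); print("start under",A, "pre",A-.07*X, "shift",A-.07*X-st['position'])
for g in np.arange(PHI0,2.3,.15): print(round(g,2),tcp(g).round(4),(tcp(g)-A).round(4))
for g in np.arange(2.2,3.2,.15): print(round(g,2),tcp_end(g).round(4))
print(X,Y)
E
```

```text
0.15 [ 0.24317985 -0.62926982  0.23057105]
tool y [-0.96003857  0.27986773  0.        ] rotvec deg [ 34.24128613 -31.54484879  49.78228977]
start under [ 0.52335926 -0.00406169  0.06077471] pre [ 0.50376852 -0.07126439  0.06077471] shift [ 0.26058868  0.55800544 -0.16979634]
0.24 [0.5257 0.0041 0.0693] [0.0024 0.0081 0.0085]
0.39 [0.5269 0.0081 0.0837] [0.0035 0.0121 0.0229]
0.54 [0.5287 0.0141 0.0973] [0.0053 0.0182 0.0365]
0.69 [0.531  0.022  0.1098] [0.0076 0.0261 0.049 ]
0.84 [0.5336 0.0312 0.1205] [0.0103 0.0353 0.0598]
0.99 [0.5365 0.0409 0.129 ] [0.0131 0.045  0.0682]
1.14 [0.5396 0.0518 0.1358] [0.0163 0.0559 0.075 ]
1.29 [0.5431 0.0635 0.1409] [0.0197 0.0676 0.0801]
1.44 [0.5466 0.0758 0.144 ] [0.0233 0.0798 0.0833]
1.59 [0.5503 0.0884 0.1453] [0.027  0.0925 0.0845]
1.74 [0.554  0.101  0.1445] [0.0306 0.1051 0.0837]
1.89 [0.5576 0.1134 0.1418] [0.0343 0.1175 0.081 ]
2.04 [0.5611 0.1253 0.1372] [0.0377 0.1294 0.0764]
2.19 [0.5643 0.1364 0.1308] [0.0409 0.1405 0.07  ]
2.2 [0.5653 0.1398 0.1279]
2.35 [0.5675 0.1474 0.1218]
2.5 [0.5694 0.1539 0.1147]
2.65 [0.571  0.1594 0.1066]
2.8 [0.5722 0.1636 0.0977]
2.95 [0.5731 0.1665 0.0883]
3.1 [0.5735 0.1681 0.0785]
[0.27986773 0.96003857 0.        ] [-0.96003857  0.27986773  0.        ]
```

```bash
python3 -m handwheel '[[0.02,0.04,0,3.4,-3.2,5],[0.04,0.09,0,6.8,-6.3,10],[0.06,0.14,0,10.3,-9.5,15],[0.09,0.19,0,13.7,-12.6,20],[0.11,0.24,0,17.1,-15.8,25],[0.14,0.29,0,20.5,-18.9,30],[0.16,0.34,0,24,-22,35],[0.19,0.39,0,27.4,-25.2,40],[0.21,0.44,0,30.8,-28.4,45],[0.235,0.49,0,34.2,-31.5,49.8],[0.25,0.52,0,34.2,-31.5,49.8],[0.25,0.52,0,34.2,-31.5,49.8],[0.25,0.52,0,34.2,-31.5,49.8]]' 0 20
python3 - <<'E'
from bench import bot
from plan import *
import cv2
s=bot.state();print(s['q'],s['width'],s['position'])
R0=R.from_euler('xyz',s['eef_rot']);print("rot left",np.rad2deg((R.from_matrix(Rt())*R0.inv()).as_rotvec()))
a=bot.camera("scene");cv2.imwrite("pics/s1.png",a)
a=bot.camera("side");cv2.imwrite("pics/d1.png",a)
E
```

```text
t: 1.78
position: [0.4931, -0.1098, 0.2312]
eef_rot: [-3.14, 0.784, -1.854]
wrist_force: [0.8, -0.2, 0.3]
width: -0.0001
[-0.46400012  0.249337   -0.10340859 -0.77596985 -1.44407108  0.37530032] -5.767627750240522e-05 [ 0.49305539 -0.10979504  0.23123775]
rot left [0.08980397 0.02377233 0.00614319]
```

View pics/s1.png

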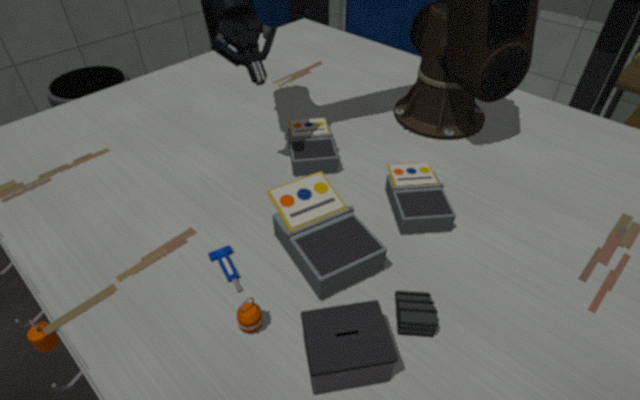

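View pics/d1.png

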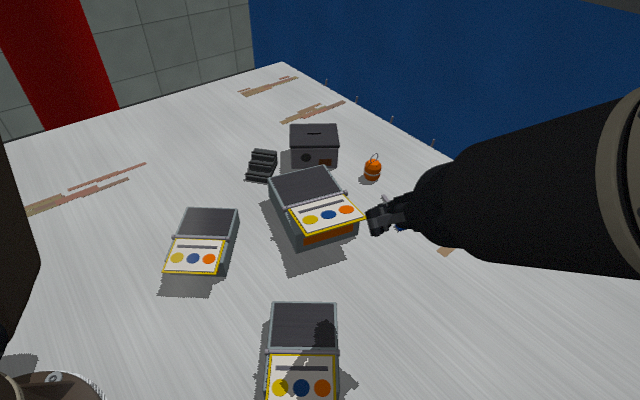

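The fingertips are at about (258,80) in the scene picture and (368,232) in the side picture, nothing is touched, and the orientation is reached. Now I'll descend to just outside the edge.

```bash
python3 -m handwheel '[[0.003,0.01,-0.05,0,0,0],[0.006,0.02,-0.1,0,0,0],[0.01,0.03,-0.145,0,0,0],[0.011,0.034,-0.17,0,0,0],[0.011,0.034,-0.17,0,0,0]]'
python3 - <<'E'
from bench import bot
from plan import *
import cv2
s=bot.state();p=s['position'];print(p,s['wrist_force'])
print("to A",tcp(PHI0,.012)-p)
for n,b in (("scene",(255,120,395,260)),("side",(260,145,400,265))):
    a=bot.camera(n);c=bot.calibration(n)
    print(n,proj(c,p), proj(c,p+HW*u),proj(c,p-HW*u))
    k=4.2;z=cv2.resize(a[b[1]:b[3],b[0]:b[2]],None,fx=k,fy=k,interpolation=cv2.INTER_CUBIC)
    for q,col in ((p,(0,0,255)),(p+HW*u,(0,255,0))):
        cv2.circle(z,tuple(((proj(c,q)[0]-b[:2])*k).astype(int)),4,col,1)
    cv2.imwrite(f"pics/{n}2.png",z)
E
```

```text
t: 2.5
position: [0.5032, -0.0757, 0.0596]
eef_rot: [3.137, 0.785, -1.859]
wrist_force: [0.4, -0.3, 0.3]
width: -0.0002
[ 0.50315915 -0.07569935  0.05955407] [ 0.41444961 -0.3317748   0.30361206]
to A [0.02020012 0.07163766 0.00122064]
scene [[275.82330511 168.3699926 ]] [[277.23827815 167.33134076]] [[274.44195494 169.38396378]]
side [[357.48334877 274.09934051]] [[355.71650327 267.45079142]] [[359.25050773 280.74906915]]
```

View pics/scene2.png

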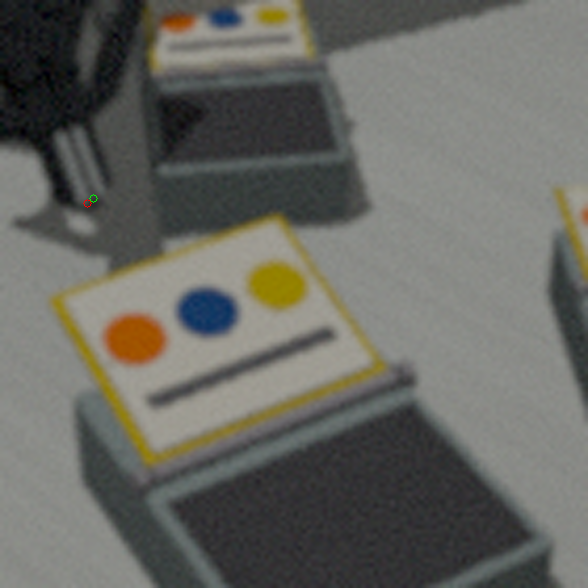

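View pics/side2.png

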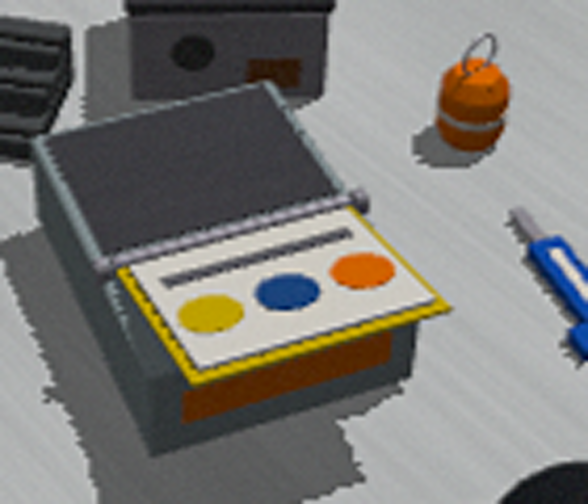

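The projected TCP at zoomed (90,203) in the scene picture matches the fingertips, and the tip is outside the edge and below it. Next I'll slide in under the overhang.

```bash
python3 -m handwheel '[[0.006,0.02,0,0,0,0],[0.012,0.04,0,0,0,0],[0.017,0.058,0,0,0,0],[0.02,0.07,0,0,0,0],[0.02,0.07,0,0,0,0]]'
cat > look.py <<'E'
import sys
from bench import bot
from plan import *
import cv2
t=sys.argv[1]
s=bot.state();p=s['position'];print(s['t'],p,s['wrist_force'])
for n,b in (("scene",(255,120,395,260)),("side",(240,125,400,285))):
    a=bot.camera(n);c=bot.calibration(n)
    k=4;z=cv2.resize(a[b[1]:b[3],b[0]:b[2]],None,fx=k,fy=k,interpolation=cv2.INTER_CUBIC)
    cv2.circle(z,tuple(((proj(c,p)[0]-b[:2])*k).astype(int)),4,(0,0,255),1)
    z=cv2.resize(z,(480,480)) if 0 else cv2.resize(z,(400,400))
    out=z if n=="scene" else np.hstack([out,z])
cv2.imwrite(f"pics/{t}.png",out)
E
python3 look.py l3
```

```text
t: 3.22
position: [0.5243, -0.0045, 0.0615]
eef_rot: [-3.14, 0.785, -1.852]
wrist_force: [0.5, -1.3, -0.3]
width: -0.0002
3.225 [ 0.52432652 -0.00445718  0.06153671] [ 0.53035468 -1.31536015 -0.27042255]
```

View pics/l3.png

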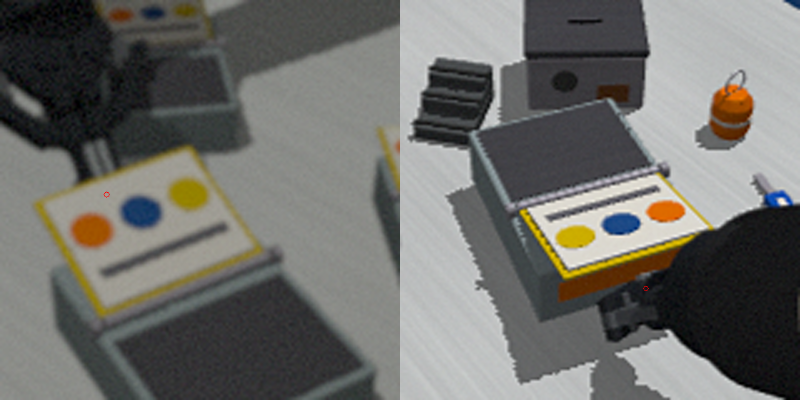

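The fingers are now under the leaf's edge between the orange and blue discs, at left-hand pixels (100,165), and the face is untouched. Now I'll lift along the arc.

```bash
python3 -m handwheel '[[0.001,0.003,0.006,0,0,0],[0.002,0.007,0.012,0,0,0],[0.003,0.011,0.02,0,0,0],[0.004,0.014,0.028,0,0,0],[0.005,0.017,0.036,0,0,0],[0.006,0.022,0.043,0,0,0],[0.0076,0.026,0.049,0,0,0],[0.009,0.031,0.055,0,0,0],[0.0103,0.0353,0.06,0,0,0],[0.0117,0.04,0.064,0,0,0],[0.0131,0.045,0.068,0,0,0],[0.0131,0.045,0.068,0,0,0]]'
python3 look.py l4
```

```text
t: 4.82
position: [0.5376, 0.0399, 0.1297]
eef_rot: [-3.139, 0.785, -1.853]
wrist_force: [-0.5, -0.1, 0.4]
width: 0.0002
4.825 [0.53764584 0.03992022 0.12972761] [-0.45079099 -0.10323211  0.43087475]
```

View pics/l4.png

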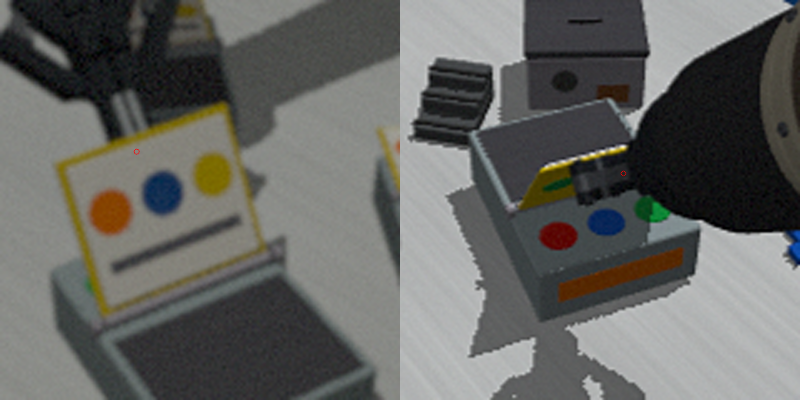

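The leaf stands at about 1 rad with the fingertips on its yellow back, and the green-blue-red samples show beneath it. The stand hasn't moved. Now I'll carry it past upright.

```bash
python3 -m handwheel '[[0.0015,0.005,0.0035,0,0,0],[0.0032,0.011,0.0068,0,0,0],[0.005,0.017,0.0095,0,0,0],[0.0066,0.0226,0.012,0,0,0],[0.0084,0.029,0.0137,0,0,0],[0.0102,0.035,0.015,0,0,0],[0.012,0.041,0.016,0,0,0],[0.0139,0.0475,0.0163,0,0,0],[0.0157,0.054,0.016,0,0,0],[0.0175,0.06,0.0155,0,0,0],[0.0194,0.066,0.0145,0,0,0],[0.0212,0.0725,0.0128,0,0,0],[0.023,0.0785,0.0105,0,0,0],[0.0246,0.0844,0.0082,0,0,0],[0.0262,0.09,0.005,0,0,0],[0.0278,0.0955,0.0018,0,0,0],[0.0278,0.0955,0.0018,0,0,0]]'
python3 look.py l5
```

```text
t: 7.05
position: [0.5649, 0.1354, 0.1306]
eef_rot: [-3.142, 0.784, -1.855]
wrist_force: [1.0, -0.1, -0.3]
width: -0.0001
7.05 [0.56494644 0.13536551 0.13062625] [ 1.00710286 -0.09852708 -0.29332761]
```

View pics/l5.png

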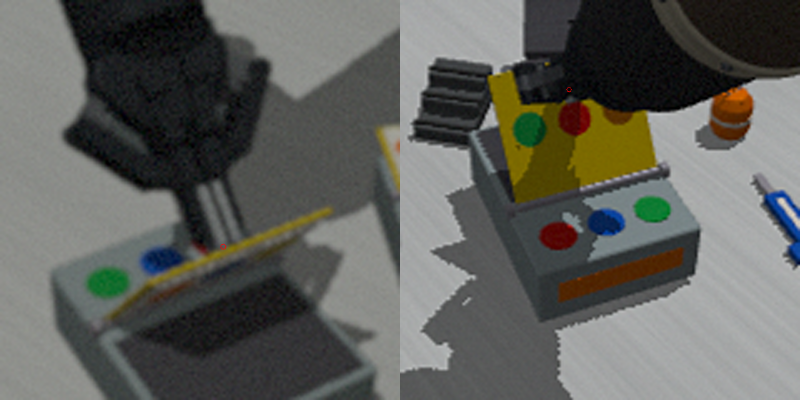

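The leaf is past upright, at about 2.2 rad in the left-hand view, and the fingers are on its back. Now I'll lower it over the far side.

```bash
python3 -m handwheel '[[0.0016,0.0055,-0.0045,0,0,0],[0.0032,0.011,-0.009,0,0,0],[0.0042,0.0143,-0.0126,0,0,0],[0.0051,0.0175,-0.0161,0,0,0],[0.006,0.0203,-0.02,0,0,0],[0.0067,0.023,-0.0242,0,0,0],[0.0073,0.025,-0.0285,0,0,0],[0.0079,0.0272,-0.0331,0,0,0],[0.0084,0.0287,-0.0378,0,0,0],[0.0088,0.03,-0.0425,0,0,0],[0.009,0.031,-0.0475,0,0,0],[0.0092,0.0317,-0.0523,0,0,0],[0.0092,0.0317,-0.0523,0,0,0]]'
python3 look.py l6
```

```text
t: 8.78
position: [0.5741, 0.1665, 0.0782]
eef_rot: [-3.142, 0.784, -1.855]
wrist_force: [0.6, -0.1, 0.8]
width: -0.0001
8.775 [0.57413196 0.166478   0.07815519] [ 0.59371221 -0.08598555  0.77884791]
```

View pics/l6.png

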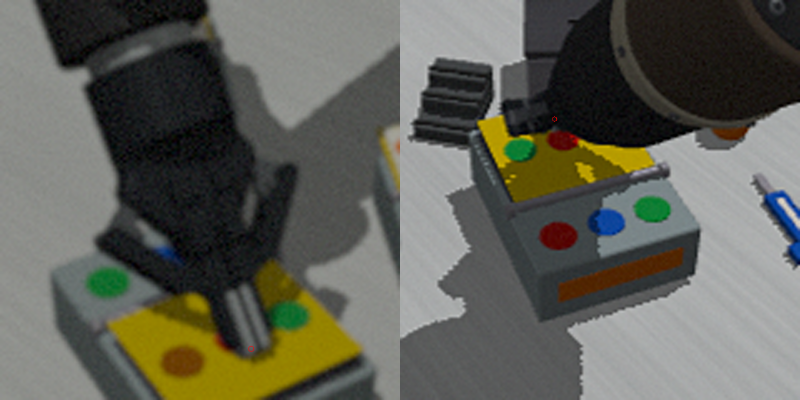

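It is nearly flat at about 3.0 rad, with the tip at left-hand pixels (252,350). Now I'll press down in small steps.

```bash
python3 -m handwheel '[[0,0,-0.001,0,0,0],[0,0,-0.002,0,0,0],[0,0,-0.003,0,0,0],[0,0,-0.003,0,0,0]]'; python3 -m handwheel '[[0,0,-0.001,0,0,0],[0,0,-0.002,0,0,0],[0,0,-0.002,0,0,0]]'
```

```text
t: 9.38
position: [0.5745, 0.1666, 0.0758]
eef_rot: [-3.14, 0.785, -1.854]
wrist_force: [-0.1, 0.6, -0.0]
width: 0.0002
t: 9.75
position: [0.5744, 0.1666, 0.0738]
eef_rot: [-3.14, 0.785, -1.854]
wrist_force: [0.2, 0.9, 0.8]
width: 0.0001
```

```bash
python3 -m handwheel '[[0,0,-0.001,0,0,0],[0,0,-0.002,0,0,0],[0,0,-0.002,0,0,0]]'; python3 -m handwheel '[[0,0,-0.001,0,0,0],[0,0,-0.001,0,0,0]]';  python3 -m handwheel '[[0,0,-0.001,0,0,0],[0,0,-0.001,0,0,0]]'; python3 look.py l7
```

```text
t: 10.12
position: [0.5746, 0.1667, 0.0734]
eef_rot: [-3.139, 0.786, -1.852]
wrist_force: [-4.0, -3.3, 12.9]
width: 0.0003
t: 10.38
position: [0.5747, 0.1667, 0.0733]
eef_rot: [-3.138, 0.787, -1.851]
wrist_force: [-6.0, -5.1, 19.2]
width: -0.0005
t: 10.62
position: [0.5747, 0.1668, 0.0731]
eef_rot: [-3.137, 0.788, -1.849]
wrist_force: [-9.3, -6.8, 26.3]
width: -0.0002
10.625 [0.57470562 0.16680425 0.07308739] [-9.29307827 -6.79770835 26.30958492]
```

View pics/l7.png

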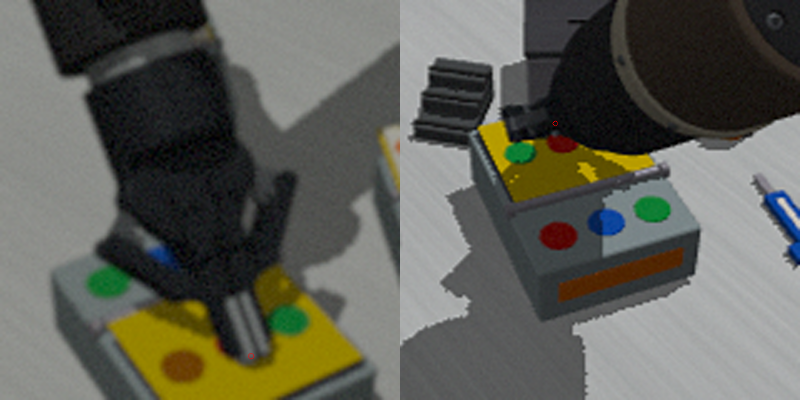

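The hard stop is reached: z holds at 73 mm while the force climbs. Now I'll back off up along the tool axis and check.

```bash
python3 -m handwheel '[[0,0,0.006,0,0,0],[-0.003,-0.01,0.02,0,0,0],[-0.01,-0.03,0.05,0,0,0],[-0.02,-0.07,0.1,0,0,0],[-0.03,-0.12,0.14,0,0,0],[-0.04,-0.17,0.18,0,0,0],[-0.05,-0.22,0.2,0,0,0],[-0.05,-0.26,0.2,0,0,0],[-0.05,-0.26,0.2,0,0,0],[-0.05,-0.26,0.2,0,0,0]]'
python3 look.py l8
python3 - <<'E'
from bench import bot
import cv2
print(bot.state()['wrist_force'])
cv2.imwrite("pics/s9.png",bot.camera("scene"))
cv2.imwrite("pics/d9.png",bot.camera("side"))
E
```

```text
t: 11.98
position: [0.524, -0.0936, 0.2697]
eef_rot: [-3.141, 0.784, -1.856]
wrist_force: [-0.4, 0.5, 0.1]
width: 0.0002
11.975 [ 0.5240065  -0.09361189  0.26969263] [-0.42918477  0.50601376  0.05157445]
[ 0.27019551 -0.14236661 -1.29063524]
```

View pics/l8.png

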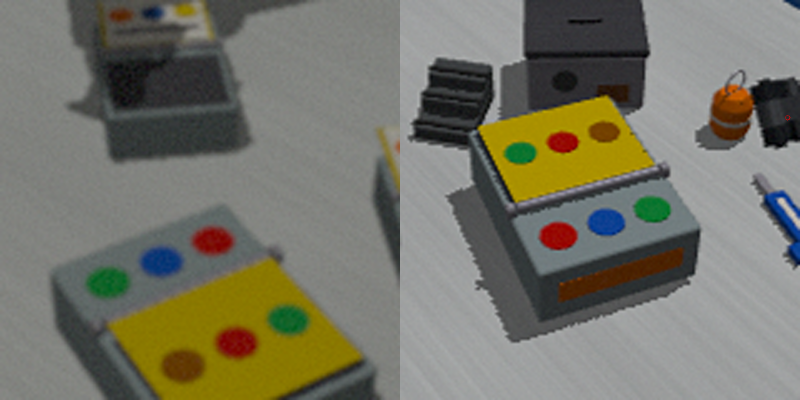

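View pics/s9.png

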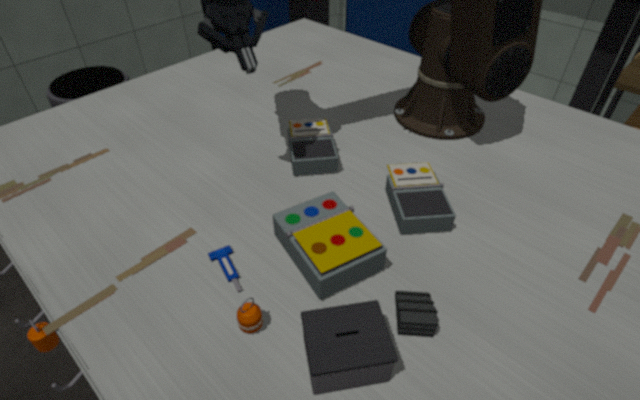

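View pics/d9.png

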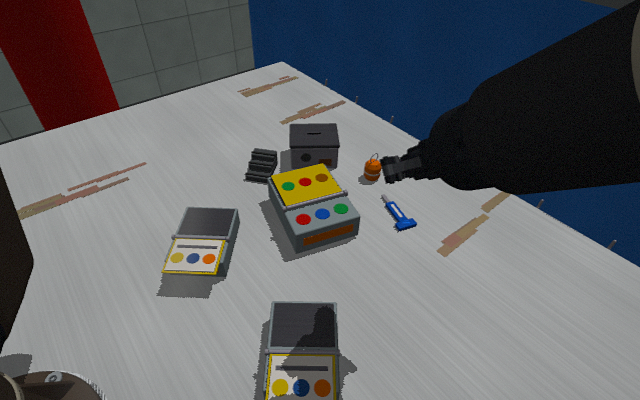

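The leaf lies yellow side up on the left and the samples show. The stand and the other objects are at the same pixels as before. I'll check the leaf angle numerically before handing in.

Run:
```python
from bench import bot
from plan import *
import cv2
for n,f,b in (("scene","s9",(265,185,395,300)),("side","d9",(258,150,368,260))):
    a=cv2.imread(f"pics/{f}.png");c=bot.calibration(n);k=4
    z=cv2.resize(a[b[1]:b[3],b[0]:b[2]],None,fx=k,fy=k,interpolation=cv2.INTER_CUBIC)
    for phi,col in ((np.pi,(255,255,255)),(3.0,(255,0,255))):
        q=s2w(P,leafpts(phi,np.array([[-.1,-.058,-.003],[-.1,.058,-.003],[-.003,.058,-.003],[-.003,-.058,-.003]])))
        cv2.polylines(z,[((proj(c,q)-b[:2])*k).astype(int)],True,col,1)
    z=cv2.resize(z,(400,400)); out=z if n=="scene" else np.hstack([out,z])
cv2.imwrite("pics/l10.png",out)
```

```text
(no output)
```

View pics/l10.png

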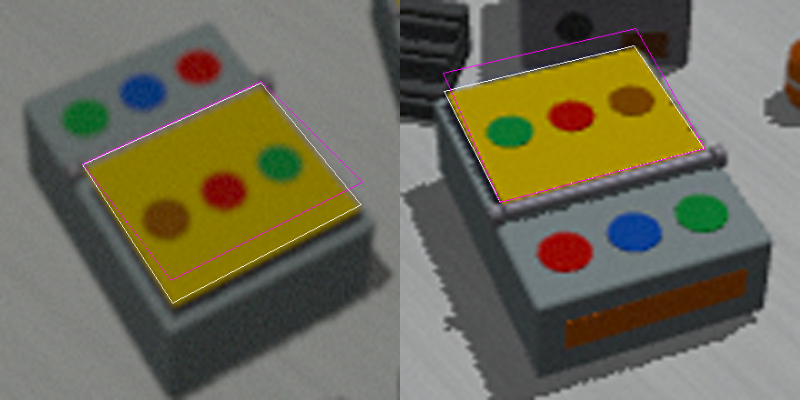

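In both views the yellow leaf fits the white outline (angle π). The magenta outline (3.0 rad) clearly misses. So I'll hand the job in.

```bash
python3 -c "
from bench import bot
print(bot.job_done())"
```

```text
the job is handed in; nothing more can be done
None
```

The leaf now lies flat on the left-hand side with the samples showing, and I handed the job in at about 12 s of the 45 s allowed. With the gripper shut and tilted 45°, I put the fingertips under the overhanging free edge. I then guided the leaf up and over the spine in about five seconds of slow moves, pressed it onto its stop and backed away.

**Last checks:**
- **Leaf:** its outline matched the flat position (3.14 rad) in both the scene and side pictures and clearly did not match 3.0 rad.
- **Stand and other things:** the stand, capsule, gauge, chock and coin box appeared at the same pixels as at the start. I compared these by eye and did not measure the distances.
- **Robot:** the gripper was clear of everything, with the fingertips 27 cm above the counter, and the wrist force was back to its noise level (up to about 1.3 N).

**Where it differed from plan:** the final press against the stop rose to about 26 N straight down, more than needed. The starting pose fit was off by about 2 pixels, and the stop came 2–3 mm lower than my model predicted. No check failed. The hand-in gave no verdict.

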